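# Put the decorating stamps back in their caddy

### The job

Put the four decorating stamps, the ones with square red-brown clay feet, back into the wooden caddy: each stands upright, flat on the floor of the pocket that has the colour of its knob. Set them down gently, never dropping them, since fired clay chips. The two tampers with round white feet look much the same but do not belong in the caddy: leave them standing where they are.

Things in the scene. Friction and masses are not known exactly. Their poses are not given: they have to be found in the camera images.
- stamp_red: Decorating stamp: a SQUARE red-brown fired-clay foot 44 x 44 x 15 mm, a turned wooden stem (16 mm thick, widening to 22 mm at the foot) and a cylindrical red knob on top, 26 mm in diameter, from 45 to 75 mm above the underside; 120 g give or take a third. Origin at the centre of the underside, z up along the stem; x and y parallel to the foot's sides. It stands upright on its foot. Loose, to be put away.
- stamp_yellow: Decorating stamp: a SQUARE red-brown fired-clay foot 44 x 44 x 15 mm, a turned wooden stem (16 mm thick, widening to 22 mm at the foot) and a cylindrical yellow knob on top, 26 mm in diameter, from 45 to 75 mm above the underside; 120 g give or take a third. Origin at the centre of the underside, z up along the stem; x and y parallel to the foot's sides. It stands upright on its foot. Loose, to be put away.
- stamp_green: Decorating stamp: a SQUARE red-brown fired-clay foot 44 x 44 x 15 mm, a turned wooden stem (16 mm thick, widening to 22 mm at the foot) and a cylindrical green knob on top, 26 mm in diameter, from 45 to 75 mm above the underside; 120 g give or take a third. Origin at the centre of the underside, z up along the stem; x and y parallel to the foot's sides. It stands upright on its foot. Loose, to be put away.
- stamp_blue: Decorating stamp: a SQUARE red-brown fired-clay foot 44 x 44 x 15 mm, a turned wooden stem (16 mm thick, widening to 22 mm at the foot) and a cylindrical blue knob on top, 26 mm in diameter, from 45 to 75 mm above the underside; 120 g give or take a third. Origin at the centre of the underside, z up along the stem; x and y parallel to the foot's sides. It stands upright on its foot. Loose, to be put away.
- tamper_blue: Tamper, the look-alike: a ROUND off-white plaster foot 46 mm in diameter and 15 mm high, a turned wooden stem (16 mm thick, widening to 22 mm at the foot) and a cylindrical blue knob on top, 26 mm in diameter, from 45 to 75 mm above the underside; 120 g give or take a third. Origin at the centre of the underside, z up along the stem. It stands upright on its foot. Loose, must be left alone.
- tamper_yellow: Tamper, the look-alike: a ROUND off-white plaster foot 46 mm in diameter and 15 mm high, a turned wooden stem (16 mm thick, widening to 22 mm at the foot) and a cylindrical yellow knob on top, 26 mm in diameter, from 45 to 75 mm above the underside; 120 g give or take a third. Origin at the centre of the underside, z up along the stem. It stands upright on its foot. Loose, must be left alone.
- pocket_red: The red pocket: an open square tray, 80 x 80 mm outside, 74 x 74 mm inside, walls 3 mm thick and 16 mm high, inner floor 3 mm above its underside. Origin at the centre of its underside (6 mm above the table), x and y parallel to its walls, z up. Fixed. The four pockets stand two by two, 84 mm from centre to centre, in a wooden caddy 184 mm square with an 18 mm high rim, fixed to the table for the run; which colour is in which corner varies.
- pocket_yellow: The yellow pocket: an open square tray, 80 x 80 mm outside, 74 x 74 mm inside, walls 3 mm thick and 16 mm high, inner floor 3 mm above its underside. Origin at the centre of its underside (6 mm above the table), x and y parallel to its walls, z up. Fixed. The four pockets stand two by two, 84 mm from centre to centre, in a wooden caddy 184 mm square with an 18 mm high rim, fixed to the table for the run; which colour is in which corner varies.
- pocket_green: The green pocket: an open square tray, 80 x 80 mm outside, 74 x 74 mm inside, walls 3 mm thick and 16 mm high, inner floor 3 mm above its underside. Origin at the centre of its underside (6 mm above the table), x and y parallel to its walls, z up. Fixed. The four pockets stand two by two, 84 mm from centre to centre, in a wooden caddy 184 mm square with an 18 mm high rim, fixed to the table for the run; which colour is in which corner varies.
- pocket_blue: The blue pocket: an open square tray, 80 x 80 mm outside, 74 x 74 mm inside, walls 3 mm thick and 16 mm high, inner floor 3 mm above its underside. Origin at the centre of its underside (6 mm above the table), x and y parallel to its walls, z up. Fixed. The four pockets stand two by two, 84 mm from centre to centre, in a wooden caddy 184 mm square with an 18 mm high rim, fixed to the table for the run; which colour is in which corner varies.

How it is judged:
At the end, for the whole second after the job is handed in: Every stamp is released and at rest, upright within 0.1 rad, in the pocket of its knob's colour (centre within 22 mm of the pocket's centre, which any stamp flat inside it meets, and underside within 4 mm of the pocket's floor); both tampers are upright and within 20 mm of where they started (horizontal distance between stamp_red and pocket_red below 0.022 m and z of stamp_red in the frame of pocket_red between 0 and 0.007 m and angle between each of stamp_red, stamp_yellow, stamp_green, stamp_blue, tamper_blue, tamper_yellow's own z axis and vertical below 0.1 rad and linear speed of each of stamp_red, stamp_yellow, stamp_green, stamp_blue below 0.02 m/s and angular speed of each of stamp_red, stamp_yellow, stamp_green, stamp_blue below 0.2 rad/s and contact force between the fingers and stamp_red below 0.1 N and horizontal distance between stamp_yellow and pocket_yellow below 0.022 m and z of stamp_yellow in the frame of pocket_yellow between 0 and 0.007 m and contact force between the fingers and stamp_yellow below 0.1 N and horizontal distance between stamp_green and pocket_green below 0.022 m and z of stamp_green in the frame of pocket_green between 0 and 0.007 m and contact force between the fingers and stamp_green below 0.1 N and horizontal distance between stamp_blue and pocket_blue below 0.022 m and z of stamp_blue in the frame of pocket_blue between 0 and 0.007 m and contact force between the fingers and stamp_blue below 0.1 N and distance of each of tamper_blue, tamper_yellow from where it was at the start of the episode below 0.02 m); the robot touches nothing.
It fails at once if a tamper is pushed or carried more than 20 mm from its place (distance of any of tamper_blue, tamper_yellow from where it was at the start of the episode above 0.02 m).
It fails at once if a stamp is dropped (falls freely at more than 0.65 m/s, about 20 mm) ((linear speed of stamp_red above 0.65 m/s and contact force between the fingers and stamp_red below 0.05 N) or (linear speed of stamp_yellow above 0.65 m/s and contact force between the fingers and stamp_yellow below 0.05 N) or (linear speed of stamp_green above 0.65 m/s and contact force between the fingers and stamp_green below 0.05 N) or (linear speed of stamp_blue above 0.65 m/s and contact force between the fingers and stamp_blue below 0.05 N)).
It also fails if it takes over 88 s, if anything falls off the work surface, if the arm or the gripper's body presses on something with over 40 N, if the wrist force passes 120 N, or if a joint passes its speed limit or range.

### The arm

A 6-joint arm with a two-finger parallel gripper is mounted at the origin on the work surface. World frame = base frame: x ahead of the robot, y to its left, z up, the work surface at z = 0. Lengths are in m, angles in rad, forces in N, time in s.
With the tool pointing down it reaches from about 0.375 to 0.9 m from the base axis. Payload 3.1 kg.
Tool frame: the origin (TCP) lies on the centre line of the jaws, within the pads' length; the fingertips stand 19 mm ahead of it and the grasp point (between the pads) is the TCP; z points along the fingers, y is the line along which they close (so a half turn about z gives the same grasp; the last joint's range is limited). The gripper opens to 85 mm and grips with 20 to 120 N. Pads are 22 mm wide; open, the fingers measure 114 mm over their backs; the gripper's body (76 mm by 85 mm) begins 54 mm behind the grasp point. The pads swing forward as they close: fully open they stand 13 mm farther back than shut.
Start: joints at [-1.518, 0.527, 1.433, -0, 1.181, -0.178], TCP at [0.144, -0.608, 0.25] pointing down, gripper open.
Joint ranges: [-3.08, 3.08], [-0.75, 2.2], [0.22, 2.44], [-1.43, 4.57], [0, 2.65], [-2.85, 2.85]. Speed limits (rad/s): [2.79, 2.79, 3.14, 3.14, 3.14, 3.14].

### API

Orientations are given as a unit quaternion [x, y, z, w].
In Python, from station import manip gives the robot as it stands.
- The arm moves only by the tool servo_tool, never from a script. Its argument "rows" is a list that holds one entry, the list of rows, each a list of 7 numbers: the turn, a rotation vector about the tool's x, y, z in degrees, then the shift along the tool's x, y, z in m, then the gripper command: -1 is shut, 1 is fully open, values between are in proportion. In form: [[[wx, wy, wz, tx, ty, tz, jaw], ...]]. A call has 1 to 8 rows; each row shifts and turns the commanded pose from where the row before left it, along the tool's axes as they then stand; what a row does not reach is not made up. A row lasts 1/12 s, in which the tool goes at most 41.7 mm and 7.16 degrees, less where a joint would pass 70% of its speed; a pose out of reach is approached as far as the arm can. A call is refused whole if a number of a shift passes 0.0417 or a number of a turn 7.16, either way. A call with a gripper value outside its range is refused whole. The fingers move at their own pace and stop on an object; "squeeze" is the grip in N (left out, the last holds). Time passes only in rows, so rows that do not move let the fingers close. It gives the time, the measured TCP pose, the force, the opening and the grip force at its end, in the units of the state.
- manip.sense(): the state, without advancing time (a new reading comes with each control period).
- manip.snapshot(name): name is "scene" or "top" or "wrist"; returns the picture (480x640x3 uint8, blue, green, red); there is no depth.
- manip.camera_info(name): a dict with "K" (3x3 intrinsics, pixels), "camera_from_world" (4x4, takes a point from world to camera coordinates). Camera axes: x right, y down, z forward; pixel columns grow to the right and rows downward; lengths in m; the calibration is good to about 2 mm. The wrist camera is an equidistant fisheye: a pixel r from the principal point sees the ray r / f radians off the axis. A picture is of the moment at which its call begins: read the wrist's pose just before it. camera_info takes no time and is no camera call; for the wrist camera it gives the pose at the moment of the call.
- manip.sign_off(): hands the job in; it is judged then, once.
The state is a dict: "t": time; "q": joint angles; "qd": joint speeds; "tau": joint torques, N m; "tcp_pos": TCP position; "tool_rot": TCP orientation; "force": force on the tool from outside, world axes, zero at the start; "ft_torque": the same for the moment, N m; "finger_gap": opening from 0.0 (shut) to 1.0 (fully open); "gripper_force": force on a finger pad.
Only numpy, scipy, OpenCV 4.12 (cv2) and the standard library are available. Lean on these libraries where they do the work, as an engineer would, in place of code of your own. Each camera call takes 0.05 s, during which the arm holds its last target. There are 200 camera calls.

## Working session

There is one attempt and no reset: what is moved stays moved. The work goes in short steps, Python scripts to look and compute and a tool call to move; the robot and the scene stay as the last step left them, time stands still between calls to the robot, and variables do not carry over. Pictures are saved under pics/ and viewed, at most 14 in all, crops included, and the job is handed in when it is done.

Besides the shell and the picture viewer there is one more tool, called as a command line: name --argument value ..., lists and objects as JSON in quotes. servo_tool: Moves the arm, as the interface text tells. Its arguments: {"type":"object","properties":{"rows":{"type":"array","items":{"type":"array","items":{"type":"array","items":{"type":"number"}}}},"squeeze":{"type":"number"}},"required":["rows"]}

```bash
mkdir -p pics; ls; python3 - <<'E'
from station import manip
import cv2
s=manip.sense(); print(s['t'],s['tcp_pos'],s['tool_rot'],s['finger_gap'])
for n in ('top','scene'):
    cv2.imwrite(f'pics/{n}0.png',manip.snapshot(n)); i=manip.camera_info(n); print(i)
E
```

```text
pics
0.0 [ 0.14357912 -0.60756353  0.24932045] [ 9.93292417e-01  1.15624118e-01  7.59993885e-05 -1.11001970e-03] 1.0023449534758464
{'K': array([[505.68285137,   0.        , 318.94348506],
       [  0.        , 505.68285137, 232.12257793],
       [  0.        ,   0.        ,   1.        ]]), 'camera_from_world': array([[ 0.06204655, -0.998068  , -0.00323797, -0.04153812],
       [-0.97678574, -0.0600564 , -0.20562792,  0.51199125],
       [ 0.20503619,  0.0159213 , -0.97862489,  0.77445706],
       [ 0.        ,  0.        ,  0.        ,  1.        ]])}
{'K': array([[476.15756268,   0.        , 324.41415379],
       [  0.        , 476.15756268, 236.47907482],
       [  0.        ,   0.        ,   1.        ]]), 'camera_from_world': array([[ 0.85553465,  0.51753602,  0.01472839, -0.43036075],
       [ 0.29427753, -0.46266886, -0.83626447, -0.11272763],
       [-0.42598262,  0.71978746, -0.54812847,  1.008343  ],
       [ 0.        ,  0.        ,  0.        ,  1.        ]])}
```

View pics/top0.png

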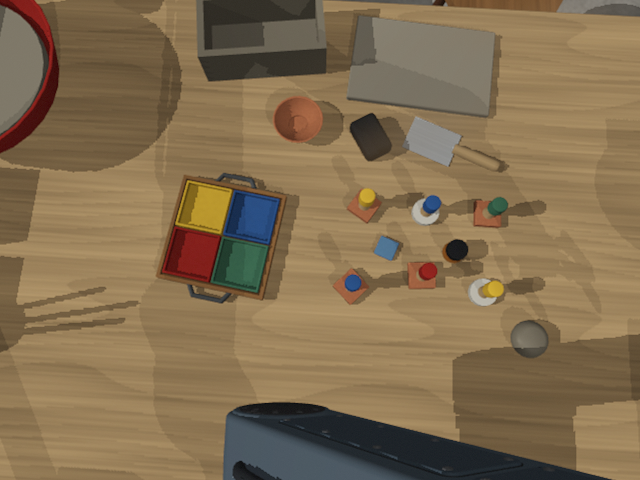

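View pics/scene0.png

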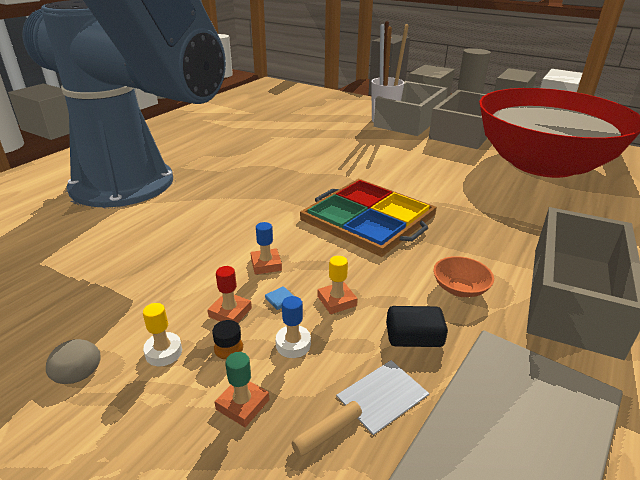

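Top view: caddy on the left, with pockets yellow (204,207), blue (254,217), red (192,254) and green (241,265). Stamps are yellow (367,198), blue (353,283), red (428,271) and green (498,206). The tampers are blue (431,205) and yellow (494,290), and a black jar stands at (456,250). The scene view confirms all stand upright.

```bash
cat > h.py <<'E'
import numpy as np, cv2
from station import manip
from scipy.spatial.transform import Rotation as R
def ray(i,px,z):
    M=i['camera_from_world']; A=M[:3,:3]; c=-A.T@M[:3,3]
    d=A.T@np.linalg.inv(i['K'])@np.array([px[0],px[1],1.]); return c+d*(z-c[2])/d[2]
HUE={'red':(0,6,172,180),'yellow':(20,30,20,30),'green':(65,90,65,90),'blue':(105,122,105,122)}
def mask(im,c):
    h=cv2.cvtColor(im,cv2.COLOR_BGR2HSV); H,S,V=[h[...,k].astype(int) for k in range(3)]
    a,b,e,f=HUE[c]; return ((((H>=a)&(H<=b))|((H>=e)&(H<=f)))&(S>(190 if c in('red','yellow') else 110))&(V>45)).astype('uint8')
def blobs(m,lo):
    n,l,st,ce=cv2.connectedComponentsWithStats(m)
    return [(ce[k],st[k][4],l==k) for k in range(1,n) if st[k][4]>lo]
def to(x,y,z,yaw):   # tool-frame shift and turn to a tool-down pose with tool-x at yaw (deg)
    s=manip.sense(); r=R.from_quat(s['tool_rot']); g=R.from_euler('z',yaw,degrees=True)*R.from_quat([1,0,0,0])
    w=(r.inv()*g).as_rotvec(degrees=True)
    print('t',round(s['t'],2),'tcp',s['tcp_pos'].round(4),'shift now-axes',r.inv().apply(np.array([x,y,z])-s['tcp_pos']).round(4),'turn',w.round(2),'shift goal-axes',g.inv().apply(np.array([x,y,z])-s['tcp_pos']).round(4))
E
python3 - <<'E'
from h import *
im=manip.snapshot('top'); i=manip.camera_info('top')
for c in HUE:
    for ce,a,l in blobs(mask(im,c),60):
        rc=cv2.minAreaRect(np.argwhere(l)[:,::-1].astype('float32'))
        print(c,ce.round(),a,'z.06',ray(i,ce,.06)[:2].round(4),'z.015',ray(i,rc[0],.017)[:2].round(4),[round(v) for v in rc[1]],round(rc[2]))
h=cv2.cvtColor(im,cv2.COLOR_BGR2HSV)
for p in [(364,212),(350,292),(422,282),(484,218),(428,271),(494,290),(354,283),(498,206)]: print(p,h[p[1],p[0]])
E
```

```text
red [33. 73.] 2531 z.06 [0.7636 0.5037] z.015 [0.7802 0.539 ] [152, 58] 90
red [191. 254.] 2315 z.06 [0.4635 0.1928] z.015 [0.4704 0.2047] [49, 49] 14
red [428. 271.] 230 z.06 [ 0.4596 -0.1869] z.015 [ 0.4659 -0.1955] [15, 17] 72
yellow [204. 207.] 2224 z.06 [0.5425 0.1814] z.015 [0.5538 0.1926] [49, 49] 14
yellow [367. 199.] 103 z.06 [ 0.5725 -0.0859] z.015 [ 0.5883 -0.0877] [16, 15] 90
yellow [493. 289.] 183 z.06 [ 0.4374 -0.2906] z.015 [ 0.443  -0.3043] [15, 19] 90
green [497. 206.] 140 z.06 [ 0.5735 -0.2986] z.015 [ 0.5862 -0.3135] [14, 19] 53
green [239. 265.] 1450 z.06 [0.4508 0.115 ] z.015 [0.4578 0.121 ] [48, 47] 13
blue [251. 217.] 2185 z.06 [0.5309 0.102 ] z.015 [0.5412 0.1091] [48, 47] 12
blue [431. 204.] 227 z.06 [ 0.5707 -0.1912] z.015 [ 0.5831 -0.1999] [14, 18] 45
blue [353. 282.] 200 z.06 [ 0.4338 -0.0683] z.015 [ 0.4386 -0.0707] [15, 15] 90
(364, 212) [ 11 151 157]
(350, 292) [ 11 137 145]
(422, 282) [ 10 151 160]
(484, 218) [ 10 150 161]
(428, 271) [  1 198 144]
(494, 290) [ 23 189 201]
(354, 283) [108 172 132]
(498, 206) [ 73 111  94]
```

```bash
python3 - <<'E'
from h import *
im=manip.snapshot('top'); i=manip.camera_info('top')
h=cv2.cvtColor(im,cv2.COLOR_BGR2HSV)
m=((h[...,0]>6)&(h[...,0]<14)&(h[...,1]>128)&(h[...,2]>120)).astype('uint8')
m=cv2.morphologyEx(m,cv2.MORPH_OPEN,np.ones((3,3)))
for ce,a,l in blobs(m,200):
    p=np.argwhere(l)[:,::-1]; w=np.array([ray(i,q,.012)[:2] for q in p])*1000
    rc=cv2.minAreaRect(w.astype('float32')); print(ce.round(),a,[np.round(v,1) for v in rc])
E
```

```text
[306. 117.] 1130 [array([732.7,  25.6]), array([89.9, 56.2]), np.float64(13.0)]
[360. 210.] 326 [array([569. , -80.1]), array([44.3, 32.6]), np.float64(58.8)]
[484. 216.] 389 [array([ 573.8, -297.3]), array([46.5, 44. ]), np.float64(87.6)]
[418. 277.] 424 [array([ 459.1, -186.6]), array([44.1, 45.1]), np.float64(3.5)]
[347. 291.] 333 [array([430.4, -65.5]), array([43.8, 36.9]), np.float64(48.4)]
```

servo_tool --rows '[[[0,0,0,0.025,-0.021,0,0.2],[0,0,0,0.025,-0.021,0,0.2],[0,0,0,0.025,-0.021,0,0.2],[0,0,0,0.025,-0.021,0,0.2],[0,0,0,0.025,-0.021,0,0.2],[0,0,0,0.025,-0.021,0,0.2],[0,0,0,0.025,-0.021,0,0.2],[0,0,0,0.025,-0.021,0,0.2]]]' --squeeze 30

```text
t: 0.87
tcp_pos: [0.3003, -0.3974, 0.2503]
tool_rot: [0.993, 0.115, 0.0, -0.0]
force: [0.5, 0.0, -0.3]
finger_gap: 0.601
gripper_force: 0.0
```

servo_tool --rows '[[[0,0,0,0.025,-0.021,0.01,0.2],[0,0,0,0.025,-0.021,0.01,0.2],[0,0,0,0.025,-0.021,0.01,0.2],[0,0,0,0.025,-0.021,0.01,0.2],[0,0,0,0.025,-0.021,0.01,0.2],[0,0,0,0.025,-0.021,0.01,0.2],[0,0,0,0.025,-0.021,0.01,0.2],[0,0,0,0.025,-0.021,0.01,0.2]]]'

```text
t: 1.53
tcp_pos: [0.4565, -0.188, 0.1699]
tool_rot: [0.993, 0.116, 0.0, 0.0]
force: [0.6, -0.8, 0.2]
finger_gap: 0.602
gripper_force: 0.0
```

servo_tool --rows '[[[0,0,-7,0,0,0,0.2],[0,0,-7,0,0,0,0.2],[0,0,-7,0,0,0,0.2],[0,0,-7,0,0,0,0.2],[0,0,-7,0,0,0,0.2],[0,0,-7,0,0,0,0.2]]]'

```text
t: 2.03
tcp_pos: [0.4558, -0.1892, 0.1702]
tool_rot: [0.884, 0.467, -0.0, -0.0]
force: [0.6, -0.6, 0.7]
finger_gap: 0.597
gripper_force: 0.0
```

servo_tool --rows '[[[0,0,-7,0,0,0,0.2],[0,0,-7,0,0,0,0.2],[0,0,-7,0,0,0,0.2],[0,0,-7,0,0,0,0.2],[0,0,-7,0,0,0,0.2],[0,0,-4,0,0,0,0.2],[0,0,0,0,0,0,0.2]]]'

```text
t: 2.62
tcp_pos: [0.4557, -0.1894, 0.1703]
tool_rot: [0.68, 0.733, -0.0, -0.0]
force: [0.6, -0.3, 0.5]
finger_gap: 0.598
gripper_force: 0.0
```

```bash
python3 - <<'E'
from h import *
to(.4595,-.187,.06,94); print(manip.sense()['finger_gap'])
i=manip.camera_info('wrist');print(i)
cv2.imwrite('pics/w1.png',manip.snapshot('wrist'))
E
```

```text
t 2.62 tcp [ 0.4557 -0.1894  0.1703] shift now-axes [0.0021 0.0039 0.1103] turn [-0.   -0.    0.34] shift goal-axes [0.0021 0.0039 0.1103]
0.5976932760226048
{'K': array([[371.64829954,   0.        , 319.72514269],
       [  0.        , 371.64829954, 238.27817879],
       [  0.        ,   0.        ,   1.        ]]), 'camera_from_world': array([[ 9.97059227e-01,  7.66347278e-02, -1.27116626e-04,
        -4.40282127e-01],
       [ 7.24062595e-02, -9.41498602e-01,  3.29146951e-01,
        -2.27343503e-01],
       [ 2.51044069e-02, -3.28188208e-01, -9.44278703e-01,
         2.32546699e-01],
       [ 0.00000000e+00,  0.00000000e+00,  0.00000000e+00,
         1.00000000e+00]])}
```

View pics/w1.png

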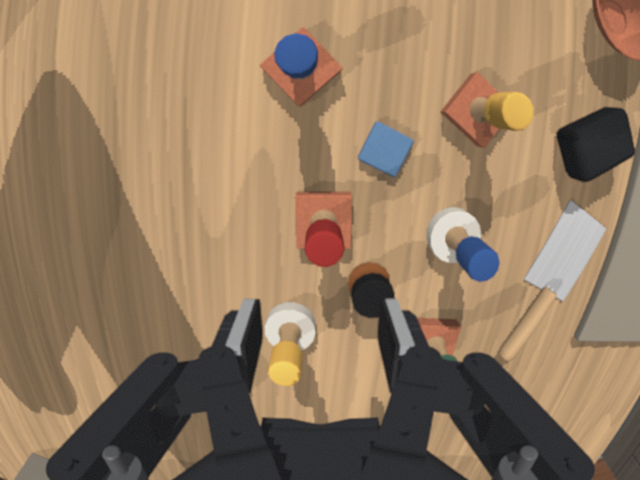

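Wrist view: red knob at (325,242) with its square foot at (324,220), ahead of the jaws. The blue stamp is at (297,55), yellow at (510,110), the jar at (372,290), and the tampers at (289,330) and (455,235). I'll cast fisheye rays at the knobs.

```bash
cat >> h.py <<'E'
def fray(i,px,z):
    M=i['camera_from_world']; A=M[:3,:3]; c=-A.T@M[:3,3]; K=i['K']
    u=np.array([(px[0]-K[0,2])/K[0,0],(px[1]-K[1,2])/K[1,1]]); r=np.hypot(*u)
    d=A.T@np.array([*(u/r*np.sin(r)),np.cos(r)]); return c+d*(z-c[2])/d[2]
def wknobs(z=.06,lo=300):
    i=manip.camera_info('wrist'); im=manip.snapshot('wrist')
    for c in HUE:
        for ce,a,l in blobs(mask(im,c),lo): print(c,ce.round(),a,fray(i,ce,z)[:2].round(4))
E
python3 - <<'E'
from h import *
wknobs()
E
```

```text
blue [296.  55.] 1382 [ 0.4323 -0.0679]
blue [477. 258.] 1262 [ 0.5709 -0.1922]
```

servo_tool --rows '[[[0,0,0,0.001,0.002,0.025,0.2],[0,0,0,0.001,0.002,0.025,0.2],[0,0,0,0,0,0.025,0.2],[0,0,0,0,0,0.02,0.2],[0,0,0,0,0,0.015,0.2],[0,0,0,0,0,0,0.2],[0,0,0,0,0,0,-1],[0,0,0,0,0,0,-1]]]'

```text
t: 3.38
tcp_pos: [0.46, -0.1873, 0.0609]
tool_rot: [0.68, 0.733, 0.0, 0.0]
force: [-0.2, 0.1, 0.5]
finger_gap: 0.332
gripper_force: 0.4
```

servo_tool --rows '[[[0,0,0,0,0,0,-1],[0,0,0,0,0,0,-1],[0,0,0,0,0,0,-1],[0,0,0,0,0,0,-1]]]'

```text
t: 3.72
tcp_pos: [0.4599, -0.1873, 0.0609]
tool_rot: [0.68, 0.733, 0.0, 0.001]
force: [-0.2, -0.2, 1.9]
finger_gap: 0.291
gripper_force: 30.2
```

servo_tool --rows '[[[0,0,0,0,0,-0.01,-1],[0,0,0,0,0,-0.025,-1],[0,0,0,0,0,-0.03,-1],[0,0,0,0,0,-0.025,-1],[0,0,0,0.005,0,-0.01,-1],[0,0,0,0.015,0.001,0,-1],[0,0,0,0.03,0.003,0,-1],[0,0,0,0.033,0.003,0,-1]]]'

```text
t: 4.38
tcp_pos: [0.4605, -0.1037, 0.1608]
tool_rot: [0.681, 0.732, 0.0, 0.001]
force: [0.1, 1.2, -2.3]
finger_gap: 0.293
gripper_force: 30.1
```

servo_tool --rows '[[[0,0,0,0.034,0.003,0,-1],[0,0,0,0.034,0.003,0,-1],[0,0,0,0.034,0.003,0,-1],[0,0,0,0.034,0.003,0,-1],[0,0,0,0.034,0.003,0,-1],[0,0,0,0.034,0.003,0,-1],[0,0,0,0.034,0.004,0,-1],[0,0,0,0.034,0.004,0,-1]]]'

```text
t: 5.05
tcp_pos: [0.4648, 0.1713, 0.1601]
tool_rot: [0.68, 0.733, -0.0, -0.0]
force: [0.2, -0.5, -1.5]
finger_gap: 0.292
gripper_force: 30.1
```

servo_tool --rows '[[[0,0,3,0.024,0.003,0,-1],[0,0,5,0.012,0.002,0,-1],[0,0,4,0,0,0,-1],[0,0,0,0,0,0,-1]]]'

```text
t: 5.38
tcp_pos: [0.4679, 0.2068, 0.16]
tool_rot: [0.753, 0.658, -0.0, -0.0]
force: [-0.4, 0.4, -1.1]
finger_gap: 0.298
gripper_force: 30.1
```

```bash
python3 - <<'E'
from h import *
to(.470,.205,.072,82); print(manip.sense()['finger_gap'],manip.sense()['gripper_force'])
cv2.imwrite('pics/w2.png',manip.snapshot('wrist'))
E
```

```text
t 5.38 tcp [0.4679 0.2068 0.16  ] shift now-axes [-0.0015  0.0024  0.088 ] turn [-0.06  0.02  0.35] shift goal-axes [-0.0015  0.0023  0.088 ]
0.29812989953844465 30.112868649302982
```

View pics/w2.png

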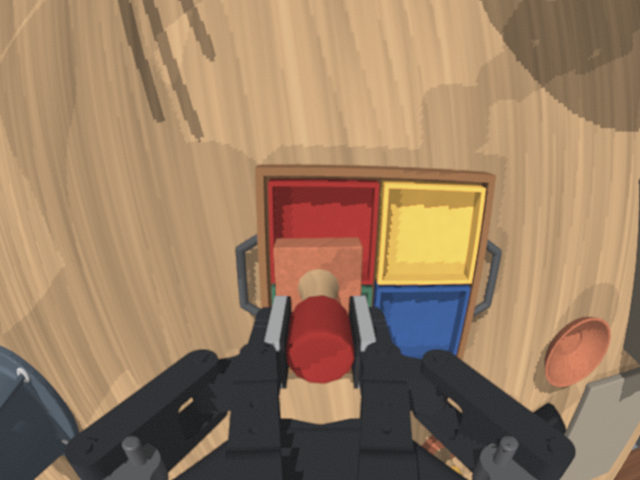

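Red stamp held straight, its foot (318,265) square with the caddy and below it in height. The red pocket is at about (322,230) and yellow at (433,233).

```bash
python3 - <<'E'
from h import *
i=manip.camera_info('wrist'); im=manip.snapshot('wrist')
for n,ps in dict(yellow=[(384,182),(486,184),(379,284),(472,286)],red_top=[(269,180),(378,180)]).items():
    w=np.array([fray(i,p,.022)[:2] for p in ps]); print(n,w.round(4).tolist(),w.mean(0).round(4))
E
```

```text
yellow [[0.5189, 0.237], [0.5991, 0.2274], [0.5088, 0.1563], [0.588, 0.1419]] [0.5537 0.1907]
red_top [[0.437, 0.2491], [0.5146, 0.239]] [0.4758 0.244 ]
```

servo_tool --rows '[[[0,0,0,-0.002,0.002,0.015,-1],[0,0,0,0,0,0.025,-1],[0,0,0,0,0,0.025,-1],[0,0,0,0,0,0.013,-1],[0,0,0,0,0,0.006,-1],[0,0,0,0,0,0.003,-1],[0,0,0,0,0,0,-1]]]'

```text
t: 6.07
tcp_pos: [0.4706, 0.203, 0.0731]
tool_rot: [0.753, 0.658, -0.0, -0.0]
force: [0.2, -1.0, -1.3]
finger_gap: 0.295
gripper_force: 30.1
```

servo_tool --rows '[[[0,0,0,0,0,0.001,-1],[0,0,0,0,0,0.001,-1],[0,0,0,0,0,0.0005,-1],[0,0,0,0,0,0,-1]]]'

```text
t: 6.4
tcp_pos: [0.4709, 0.2035, 0.0714]
tool_rot: [0.753, 0.658, 0.001, 0.0]
force: [-0.1, 0.9, -0.7]
finger_gap: 0.29
gripper_force: 30.1
```

servo_tool --rows '[[[0,0,0,0,0,0.001,-1],[0,0,0,0,0,0.0005,-1],[0,0,0,0,0,0,-1]]]'

```text
t: 6.65
tcp_pos: [0.4709, 0.2035, 0.0699]
tool_rot: [0.753, 0.658, 0.0, 0.0]
force: [-0.8, -0.0, 3.9]
finger_gap: 0.293
gripper_force: 30.3
```

servo_tool --rows '[[[0,0,0,0,0,0,0.1],[0,0,0,0,0,0,0.1],[0,0,0,0,0,0,0.1],[0,0,0,0,0,-0.01,0.1],[0,0,0,0,0,-0.025,0.1],[0,0,0,0,0,-0.03,0.2],[0,0,-3,0,0,-0.03,0.2],[0,0,-3,0,0,0,0.2]]]'

```text
t: 7.32
tcp_pos: [0.4738, 0.2041, 0.1699]
tool_rot: [0.717, 0.697, 0.005, 0.003]
force: [0.6, 0.1, 0.1]
finger_gap: 0.599
gripper_force: 0.0
```

```bash
python3 - <<'E'
from h import *
to(.5735,-.298,.061,88)
cv2.imwrite('pics/w3.png',manip.snapshot('wrist'))
E
```

```text
t 7.32 tcp [0.4738 0.2041 0.1699] shift now-axes [-0.4995  0.1121  0.1089] turn [ 0.6  -0.14  0.44] shift goal-axes [-0.4983  0.1171  0.1089]
```

View pics/w3.png

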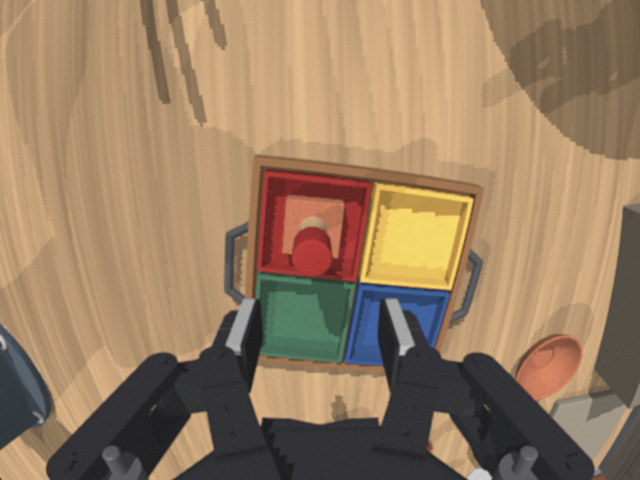

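The red stamp stands centred and upright in the red pocket (foot at 313,228). Next is green.

servo_tool --rows '[[[0,0,0,-0.015,0.003,0,0.2],[0,0,0,-0.033,0.008,0,0.2],[0,0,0,-0.035,0.008,0,0.2],[0,0,0,-0.035,0.008,0,0.2],[0,0,0,-0.035,0.008,0,0.2],[0,0,0,-0.035,0.008,0,0.2],[0,0,0,-0.035,0.008,0,0.2],[0,0,0,-0.035,0.008,0,0.2]]]'

```text
t: 8.03
tcp_pos: [0.5213, -0.0579, 0.164]
tool_rot: [0.718, 0.696, -0.0, -0.001]
force: [-0.6, 0.1, 0.7]
finger_gap: 0.6
gripper_force: 0.0
```

servo_tool --rows '[[[0,0,0,-0.035,0.008,0,0.2],[0,0,0,-0.035,0.008,0,0.2],[0,0,0,-0.035,0.008,0,0.2],[0,0,0,-0.035,0.008,0,0.2],[0,0,0,-0.035,0.008,0,0.2],[0,0,0,-0.035,0.008,0,0.2],[0,0,0,-0.03,0.007,0,0.2],[0,0,0,0,0,0,0.2]]]'

```text
t: 8.7
tcp_pos: [0.5708, -0.3049, 0.1642]
tool_rot: [0.72, 0.694, -0.0, 0.003]
force: [1.4, 0.5, 0.5]
finger_gap: 0.599
gripper_force: 0.0
```

```bash
python3 - <<'E'
from h import *
to(.5735,-.298,.061,88)
wknobs(lo=200)
E
```

```text
t 8.7 tcp [ 0.5708 -0.3049  0.1642] shift now-axes [0.0075 0.0021 0.1032] turn [ 0.2   0.27 -0.06] shift goal-axes [0.007  0.0025 0.1032]
blue [310.  66.] 1407 [ 0.5697 -0.1906]
```

servo_tool --rows '[[[0,0,0,0.004,0.001,0.01,0.2],[0,0,0,0.003,0.001,0.025,0.2],[0,0,0,0,0,0.025,0.2],[0,0,0,0,0,0.025,0.2],[0,0,0,0,0,0.012,0.2],[0,0,0,0,0,0.006,0.2],[0,0,0,0,0,0,0.2]]]'

```text
t: 9.33
tcp_pos: [0.5709, -0.289, 0.0597]
tool_rot: [0.717, 0.697, -0.0, -0.002]
force: [-0.2, -0.4, -0.0]
finger_gap: 0.605
gripper_force: 0.0
```

servo_tool --rows '[[[0,0,0,0,0,0,-1],[0,0,0,0,0,0,-1],[0,0,0,0,0,0,-1],[0,0,0,0,0,0,-1],[0,0,0,0,0,0,-1],[0,0,0,0,0,0,-1]]]'

```text
t: 9.83
tcp_pos: [0.5728, -0.2915, 0.0628]
tool_rot: [0.718, 0.696, 0.0, 0.001]
force: [0.7, 0.8, 6.3]
finger_gap: 0.289
gripper_force: 30.0
```

servo_tool --rows '[[[0,0,0,0,0,-0.01,-1],[0,0,0,0,0,-0.025,-1],[0,0,0,0,0,-0.03,-1],[0,0,0,0,0,-0.025,-1],[0,0,0,0,0,-0.01,-1],[0,0,0,0,0,0,-1],[0,0,0,0,0,0,-1]]]'

```text
t: 10.42
tcp_pos: [0.5714, -0.2907, 0.1612]
tool_rot: [0.718, 0.696, -0.0, -0.0]
force: [0.0, 0.2, -1.4]
finger_gap: 0.291
gripper_force: 29.7
```

```bash
python3 - <<'E'
from h import *
to(.459,.1275,.162,88)
cv2.imwrite('pics/w4.png',manip.snapshot('wrist'))
E
```

```text
t 10.42 tcp [ 0.5714 -0.2907  0.1612] shift now-axes [ 0.4146 -0.1249 -0.0007] turn [-0.02 -0.01  0.28] shift goal-axes [ 0.414  -0.1269 -0.0008]
```

View pics/w4.png

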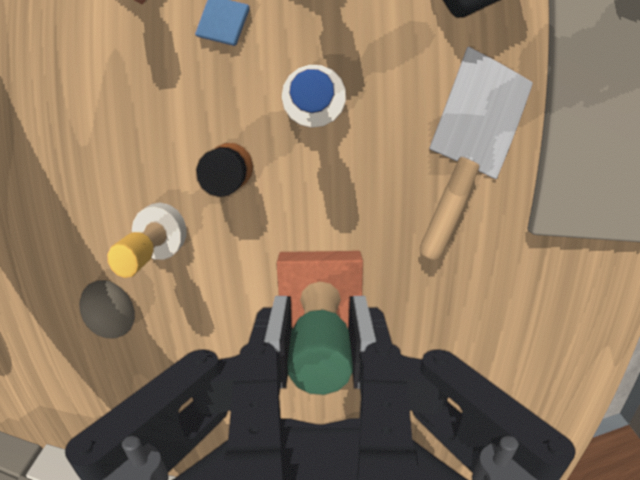

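Green stamp held straight, foot top edge at row 252, so it sits about 7 mm back along tool x. I will allow for that when placing. Both tampers are undisturbed.

servo_tool --rows '[[[0,0,0,0.01,-0.003,0,-1],[0,0,0,0.024,-0.008,0,-1],[0,0,0,0.034,-0.01,0,-1],[0,0,0,0.034,-0.01,0,-1],[0,0,0,0.034,-0.01,0,-1],[0,0,0,0.034,-0.01,0,-1],[0,0,0,0.034,-0.01,0,-1],[0,0,0,0.034,-0.01,0,-1]]]'

```text
t: 11.13
tcp_pos: [0.5057, -0.0484, 0.1598]
tool_rot: [0.718, 0.696, -0.001, -0.002]
force: [0.5, 0.4, -0.7]
finger_gap: 0.295
gripper_force: 29.7
```

servo_tool --rows '[[[0,0,0,0.034,-0.01,0,-1],[0,0,0,0.034,-0.01,0,-1],[0,0,0,0.034,-0.01,0,-1],[0,0,0,0.034,-0.01,0,-1],[0,0,0,0.024,-0.01,0,-1],[0,0,3,0.012,-0.004,0,-1],[0,0,3,0.004,0,0,-1],[0,0,0,0,0,0,-1]]]'

```text
t: 11.8
tcp_pos: [0.4573, 0.1283, 0.1601]
tool_rot: [0.752, 0.659, -0.001, -0.001]
force: [0.8, -0.4, -1.4]
finger_gap: 0.29
gripper_force: 29.7
```

servo_tool --rows '[[[0,0,0,0,0,0,-1],[0,0,0,0,0,0,-1]]]'

```text
t: 11.97
tcp_pos: [0.459, 0.1264, 0.1607]
tool_rot: [0.753, 0.658, -0.001, -0.0]
force: [0.0, 0.2, -1.3]
finger_gap: 0.293
gripper_force: 29.7
```

```bash
python3 - <<'E'
from h import *
to(.459,.1275,.072,82)
E
```

```text
t 11.97 tcp [0.459  0.1264 0.1607] shift now-axes [0.0011 0.     0.0887] turn [-0.09  0.02  0.33] shift goal-axes [ 0.0011 -0.0001  0.0887]
```

servo_tool --rows '[[[0,0,0,0.001,0,0.015,-1],[0,0,0,0,0,0.025,-1],[0,0,0,0,0,0.023,-1],[0,0,0,0,0,0.012,-1],[0,0,0,0,0,0.006,-1],[0,0,0,0,0,0.004,-1],[0,0,0,0,0,0,-1],[0,0,0,0,0,0,-1]]]'

```text
t: 12.63
tcp_pos: [0.4601, 0.1274, 0.0766]
tool_rot: [0.753, 0.658, 0.0, 0.0]
force: [0.2, -0.2, -0.3]
finger_gap: 0.292
gripper_force: 29.7
```

servo_tool --rows '[[[0,0,0,0,0,0.001,-1],[0,0,0,0,0,0.001,-1],[0,0,0,0,0,0.001,-1],[0,0,0,0,0,0,-1]]]'

```text
t: 12.97
tcp_pos: [0.4598, 0.1277, 0.0736]
tool_rot: [0.753, 0.658, 0.0, 0.0]
force: [0.7, 0.5, -1.2]
finger_gap: 0.291
gripper_force: 29.7
```

servo_tool --rows '[[[0,0,0,0,0,0.001,-1],[0,0,0,0,0,0.0005,-1],[0,0,0,0,0,0.0005,-1],[0,0,0,0,0,0,-1]]]'

```text
t: 13.3
tcp_pos: [0.4598, 0.1278, 0.0717]
tool_rot: [0.753, 0.658, 0.0, 0.0]
force: [-0.4, 1.0, 3.1]
finger_gap: 0.292
gripper_force: 30.0
```

servo_tool --rows '[[[0,0,0,0,0,0,0.1],[0,0,0,0,0,0,0.1],[0,0,0,0,0,0,0.1],[0,0,0,0,0,-0.01,0.1],[0,0,0,0,0,-0.025,0.1],[0,0,0,0,0,-0.03,0.2],[0,0,3,0,0,-0.025,0.2],[0,0,6,0,0,-0.01,0.2]]]'

```text
t: 13.97
tcp_pos: [0.4611, 0.1278, 0.1749]
tool_rot: [0.803, 0.596, 0.002, 0.002]
force: [-0.1, 0.4, -0.7]
finger_gap: 0.599
gripper_force: 0.0
```

servo_tool --rows '[[[0,0,6,0,0,0,0.2],[0,0,6,0,0,0,0.2],[0,0,6,0,0,0,0.2],[0,0,6,0,0,0,0.2],[0,0,0,0,0,0,0.2],[0,0,0,0,0,0,0.2]]]'

```text
t: 14.47
tcp_pos: [0.4596, 0.1276, 0.1718]
tool_rot: [0.908, 0.418, 0.0, 0.0]
force: [-0.9, -0.6, 0.4]
finger_gap: 0.601
gripper_force: 0.0
```

```bash
python3 - <<'E'
from h import *
to(.4325,-.068,.061,49)
E
```

```text
t 14.47 tcp [0.4596 0.1276 0.1718] shift now-axes [-0.1663  0.1066  0.1108] turn [ 0.02 -0.01  0.44] shift goal-axes [-0.1654  0.1079  0.1108]
```

servo_tool --rows '[[[0,0,0,-0.01,0.006,0,0.2],[0,0,0,-0.024,0.016,0,0.2],[0,0,0,-0.034,0.022,0,0.2],[0,0,0,-0.034,0.022,0,0.2],[0,0,0,-0.034,0.022,0,0.2],[0,0,0,-0.02,0.013,0,0.2],[0,0,0,-0.01,0.006,0,0.2],[0,0,0,0,0,0,0.2]]]'

```text
t: 15.13
tcp_pos: [0.4322, -0.071, 0.1714]
tool_rot: [0.91, 0.416, -0.0, 0.0]
force: [-0.5, 0.3, 0.1]
finger_gap: 0.601
gripper_force: 0.0
```

servo_tool --rows '[[[0,0,0,0,0,0,0.2],[0,0,0,0,0,0,0.2]]]'

```text
t: 15.3
tcp_pos: [0.432, -0.0675, 0.1713]
tool_rot: [0.909, 0.417, -0.0, -0.0]
force: [-1.0, 0.3, -0.8]
finger_gap: 0.601
gripper_force: 0.0
```

```bash
python3 - <<'E'
from h import *
to(.4325,-.068,.061,49)
wknobs(lo=200)
E
```

```text
t 15.3 tcp [ 0.432  -0.0675  0.1713] shift now-axes [-1.000e-04  8.000e-04  1.103e-01] turn [-0.04  0.    0.32] shift goal-axes [-1.000e-04  7.000e-04  1.103e-01]
blue [271.  11.] 1395 [0.5089 0.0684]
blue [322. 245.] 1358 [ 0.4321 -0.0696]
blue [557. 248.] 1093 [ 0.5706 -0.1927]
```

servo_tool --rows '[[[0,0,0,-0.001,0.001,0.015,0.2],[0,0,0,0,0,0.028,0.2],[0,0,0,0,0,0.028,0.2],[0,0,0,0,0,0.022,0.2],[0,0,0,0,0,0.012,0.2],[0,0,0,0,0,0.005,0.2],[0,0,0,0,0,0,0.2],[0,0,0,0,0,0,0.2]]]'

```text
t: 16.02
tcp_pos: [0.4328, -0.0688, 0.0615]
tool_rot: [0.909, 0.418, 0.0, 0.0]
force: [0.0, 0.2, 0.6]
finger_gap: 0.6
gripper_force: 0.0
```

servo_tool --rows '[[[0,0,0,0,0,0,-1],[0,0,0,0,0,0,-1],[0,0,0,0,0,0,-1],[0,0,0,0,0,0,-1],[0,0,0,0,0,0,-1],[0,0,0,0,0,0,-1]]]'

```text
t: 16.52
tcp_pos: [0.4331, -0.0694, 0.0622]
tool_rot: [0.909, 0.417, 0.001, 0.001]
force: [0.4, 2.3, 6.9]
finger_gap: 0.298
gripper_force: 29.6
```

servo_tool --rows '[[[0,0,0,0,0,-0.01,-1],[0,0,0,0,0,-0.025,-1],[0,0,0,0,0,-0.03,-1],[0,0,0,0,0,-0.025,-1],[0,0,-3,0,0,-0.01,-1],[0,0,-6,0,0,0,-1],[0,0,-6,0,0,0,-1],[0,0,-6,0,0,0,-1]]]'

```text
t: 17.18
tcp_pos: [0.4325, -0.0695, 0.162]
tool_rot: [0.816, 0.578, 0.0, 0.001]
force: [-0.2, -0.2, -1.0]
finger_gap: 0.291
gripper_force: 30.0
```

servo_tool --rows '[[[0,0,-6,0,0,0,-1],[0,0,-6,0,0,0,-1],[0,0,0,0,0,0,-1],[0,0,0,0,0,0,-1]]]'

```text
t: 17.52
tcp_pos: [0.4323, -0.0694, 0.1614]
tool_rot: [0.754, 0.657, -0.0, -0.0]
force: [-0.9, -0.4, -1.8]
finger_gap: 0.288
gripper_force: 30.0
```

```bash
python3 - <<'E'
from h import *
to(.541,.109,.162,82)
cv2.imwrite('pics/w5.png',manip.snapshot('wrist'))
E
```

```text
t 17.52 tcp [ 0.4323 -0.0694  0.1614] shift now-axes [ 0.1916  0.0832 -0.0006] turn [-0.    0.    0.12] shift goal-axes [ 0.1917  0.0828 -0.0006]
```

View pics/w5.png

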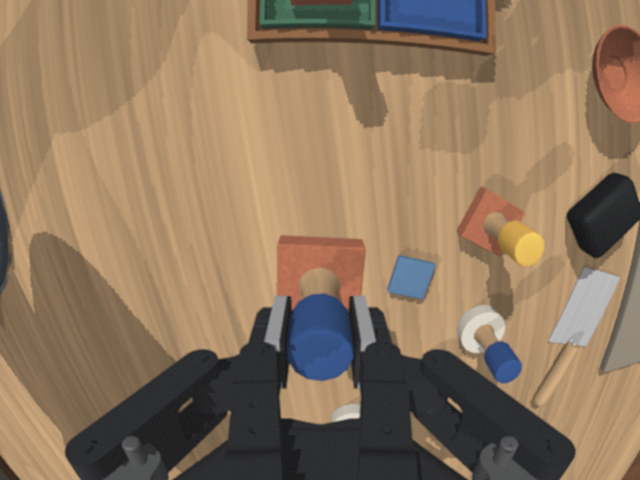

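Blue held straight, foot centred (320,262) and square with the caddy.

servo_tool --rows '[[[0,0,0,0.012,0.005,0,-1],[0,0,0,0.026,0.011,0,-1],[0,0,0,0.036,0.016,0,-1],[0,0,0,0.036,0.016,0,-1],[0,0,0,0.036,0.016,0,-1],[0,0,0,0.025,0.011,0,-1],[0,0,0,0.0135,0.006,0,-1],[0,0,0,0.007,0.002,0,-1]]]'

```text
t: 18.23
tcp_pos: [0.5415, 0.111, 0.1612]
tool_rot: [0.753, 0.658, 0.0, 0.0]
force: [-0.2, -0.1, -1.8]
finger_gap: 0.291
gripper_force: 30.0
```

servo_tool --rows '[[[0,0,0,0,0,0,-1],[0,0,0,0,0,0,-1],[0,0,0,0,0,0,-1]]]'

```text
t: 18.48
tcp_pos: [0.5394, 0.108, 0.1611]
tool_rot: [0.754, 0.657, -0.001, -0.0]
force: [0.2, -0.0, -1.4]
finger_gap: 0.292
gripper_force: 30.0
```

```bash
python3 - <<'E'
from h import *
to(.541,.109,.072,82)
E
```

```text
t 18.48 tcp [0.5394 0.108  0.1611] shift now-axes [0.0013 0.0016 0.0891] turn [-0.1   0.04  0.19] shift goal-axes [0.0012 0.0015 0.0891]
```

servo_tool --rows '[[[0,0,0,0.001,0.002,0.015,-1],[0,0,0,0,0,0.025,-1],[0,0,0,0,0,0.023,-1],[0,0,0,0,0,0.013,-1],[0,0,0,0,0,0.006,-1],[0,0,0,0,0,0.004,-1],[0,0,0,0,0,0,-1],[0,0,0,0,0,0,-1]]]'

```text
t: 19.15
tcp_pos: [0.5431, 0.1095, 0.076]
tool_rot: [0.753, 0.658, 0.0, 0.0]
force: [0.4, 0.4, -1.8]
finger_gap: 0.295
gripper_force: 29.9
```

servo_tool --rows '[[[0,0,0,0,0,0.001,-1],[0,0,0,0,0,0.001,-1],[0,0,0,0,0,0.001,-1],[0,0,0,0,0,0,-1]]]'

```text
t: 19.48
tcp_pos: [0.5428, 0.1101, 0.0726]
tool_rot: [0.753, 0.658, 0.0, 0.0]
force: [-0.6, -0.1, -1.7]
finger_gap: 0.293
gripper_force: 29.9
```

servo_tool --rows '[[[0,0,0,0,0,0.001,-1],[0,0,0,0,0,0.0005,-1],[0,0,0,0,0,0.0005,-1],[0,0,0,0,0,0,-1]]]'

```text
t: 19.82
tcp_pos: [0.5428, 0.1101, 0.0713]
tool_rot: [0.753, 0.658, 0.0, 0.0]
force: [-2.2, -0.3, 6.9]
finger_gap: 0.29
gripper_force: 30.5
```

Contact; release, rise, and turn to yaw 59 for yellow.

servo_tool --rows '[[[0,0,0,0,0,0,0.1],[0,0,0,0,0,0,0.1],[0,0,0,0,0,0,0.1],[0,0,0,0,0,-0.01,0.1],[0,0,0,0,0,-0.025,0.1],[0,0,0,0,0,-0.03,0.2],[0,0,3,0,0,-0.025,0.2],[0,0,5,0,0,-0.01,0.2]]]'

```text
t: 20.48
tcp_pos: [0.5445, 0.1101, 0.1743]
tool_rot: [0.798, 0.603, 0.002, 0.002]
force: [-0.2, 0.2, -0.4]
finger_gap: 0.596
gripper_force: 0.0
```

servo_tool --rows '[[[0,0,5,0,0,0,0.2],[0,0,5,0,0,0,0.2],[0,0,5,0,0,0,0.2],[0,0,0,0,0,0,0.2],[0,0,0,0,0,0,0.2]]]'

```text
t: 20.9
tcp_pos: [0.5426, 0.11, 0.1708]
tool_rot: [0.869, 0.496, 0.0, 0.0]
force: [0.2, 0.7, -0.3]
finger_gap: 0.6
gripper_force: 0.0
```

```bash
python3 - <<'E'
from h import *
to(.5715,-.085,.061,59)
E
```

```text
t 20.9 tcp [0.5426 0.11   0.1708] shift now-axes [-0.1532  0.1241  0.1098] turn [ 0.02 -0.01  0.41] shift goal-axes [-0.1523  0.1252  0.1098]
```

servo_tool --rows '[[[0,0,0,-0.01,0.008,0,0.2],[0,0,0,-0.022,0.018,0,0.2],[0,0,0,-0.03,0.0245,0,0.2],[0,0,0,-0.03,0.0245,0,0.2],[0,0,0,-0.03,0.0245,0,0.2],[0,0,0,-0.018,0.014,0,0.2],[0,0,0,-0.009,0.007,0,0.2],[0,0,0,-0.004,0.0035,0,0.2]]]'

```text
t: 21.57
tcp_pos: [0.5711, -0.0874, 0.1702]
tool_rot: [0.87, 0.494, -0.0, 0.0]
force: [0.1, -0.2, -0.1]
finger_gap: 0.601
gripper_force: 0.0
```

servo_tool --rows '[[[0,0,0,0,0,0,0.2],[0,0,0,0,0,0,0.2],[0,0,0,0,0,0,0.2]]]'

```text
t: 21.82
tcp_pos: [0.5705, -0.0833, 0.1702]
tool_rot: [0.869, 0.495, -0.0, -0.001]
force: [0.0, -0.0, 0.7]
finger_gap: 0.599
gripper_force: 0.0
```

```bash
sed -i 's/190 if/165 if/' h.py; python3 - <<'E'
from h import *
to(.5715,-.085,.061,59)
wknobs(lo=200)
E
```

```text
t 21.82 tcp [ 0.5705 -0.0833  0.1702] shift now-axes [-0.001   0.0018  0.1092] turn [-0.07 -0.01  0.39] shift goal-axes [-0.001   0.0017  0.1092]
red [6. 8.] 245 [0.4539 0.2208]
red [58. 38.] 1378 [0.4861 0.1522]
blue [158.  50.] 6223 [0.5476 0.0862]
blue [379. 359.] 215 [ 0.5613 -0.1903]
```

servo_tool --rows '[[[0,0,0,-0.001,0.002,0.015,0.2],[0,0,0,0,0,0.028,0.2],[0,0,0,0,0,0.028,0.2],[0,0,0,0,0,0.021,0.2],[0,0,0,0,0,0.012,0.2],[0,0,0,0,0,0.005,0.2],[0,0,0,0,0,0,0.2],[0,0,0,0,0,0,0.2]]]'

```text
t: 22.53
tcp_pos: [0.5729, -0.0865, 0.062]
tool_rot: [0.869, 0.495, 0.0, 0.0]
force: [0.1, 0.2, 0.1]
finger_gap: 0.599
gripper_force: 0.0
```

servo_tool --rows '[[[0,0,0,0,0,0,-1],[0,0,0,0,0,0,-1],[0,0,0,0,0,0,-1],[0,0,0,0,0,0,-1],[0,0,0,0,0,0,-1],[0,0,0,0,0,0,-1]]]'

```text
t: 23.03
tcp_pos: [0.5734, -0.0872, 0.0627]
tool_rot: [0.869, 0.494, 0.001, 0.001]
force: [-0.2, -0.2, 6.6]
finger_gap: 0.293
gripper_force: 29.7
```

servo_tool --rows '[[[0,0,0,0,0,-0.01,-1],[0,0,0,0,0,-0.025,-1],[0,0,0,0,0,-0.03,-1],[0,0,0,0,0,-0.025,-1],[0,0,-3,0,0,-0.01,-1],[0,0,-5,0,0,0,-1],[0,0,-5,0,0,0,-1],[0,0,-5,0,0,0,-1]]]'

```text
t: 23.7
tcp_pos: [0.5719, -0.0867, 0.1622]
tool_rot: [0.78, 0.626, 0.0, 0.0]
force: [-0.6, -0.3, -1.1]
finger_gap: 0.291
gripper_force: 29.8
```

servo_tool --rows '[[[0,0,-5,0,0,-0.01,-1],[0,0,0,0,0,-0.01,-1],[0,0,0,0,0,0,-1],[0,0,0,0,0,0,-1]]]'

```text
t: 24.03
tcp_pos: [0.5727, -0.0869, 0.1823]
tool_rot: [0.754, 0.657, 0.0, 0.001]
force: [0.9, -0.0, -1.5]
finger_gap: 0.291
gripper_force: 29.8
```

```bash
python3 - <<'E'
from h import *
to(.5535,.192,.18,82)
cv2.imwrite('pics/w6.png',manip.snapshot('wrist'))
E
```

```text
t 24.03 tcp [ 0.5727 -0.0869  0.1823] shift now-axes [ 0.2737 -0.0569  0.0021] turn [0.11 0.02 0.18] shift goal-axes [ 0.2736 -0.0578  0.0023]
```

View pics/w6.png

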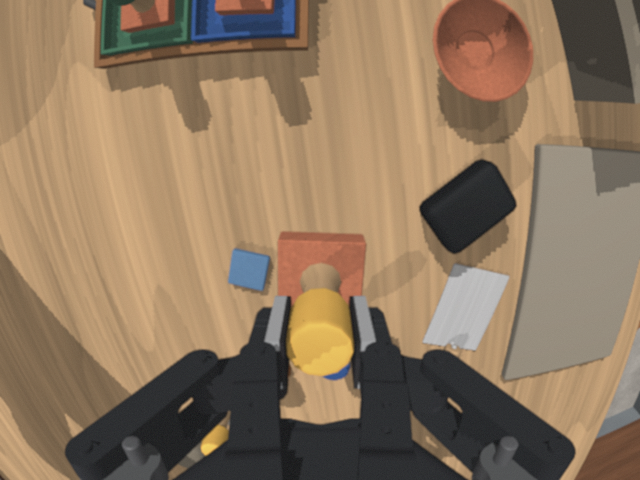

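Yellow held straight, foot (321,262) square with the caddy. Green and blue are in their pockets.

servo_tool --rows '[[[0,0,0,0.01,-0.002,0,-1],[0,0,0,0.022,-0.005,0,-1],[0,0,0,0.034,-0.007,0,-1],[0,0,0,0.034,-0.007,0,-1],[0,0,0,0.034,-0.007,0,-1],[0,0,0,0.034,-0.007,0,-1],[0,0,0,0.034,-0.007,0,-1],[0,0,0,0.034,-0.007,0,-1]]]'

```text
t: 24.75
tcp_pos: [0.5542, 0.1559, 0.1807]
tool_rot: [0.753, 0.658, -0.001, -0.001]
force: [0.8, -0.1, -1.4]
finger_gap: 0.295
gripper_force: 29.8
```

servo_tool --rows '[[[0,0,0,0.022,-0.005,0,-1],[0,0,0,0.01,-0.002,0,-1],[0,0,0,0.004,-0.001,0,-1],[0,0,0,0,0,0,-1],[0,0,0,0,0,0,-1],[0,0,0,0,0,0,-1]]]'

```text
t: 25.25
tcp_pos: [0.5525, 0.189, 0.1812]
tool_rot: [0.754, 0.657, -0.0, 0.0]
force: [-0.7, 0.0, -1.1]
finger_gap: 0.291
gripper_force: 29.8
```

```bash
python3 - <<'E'
from h import *
to(.5535,.191,.072,82)
E
```

```text
t 25.25 tcp [0.5525 0.189  0.1812] shift now-axes [0.0021 0.0007 0.1092] turn [-0.02  0.03  0.18] shift goal-axes [0.0021 0.0007 0.1092]
```

Expected contact at TCP z ≈ 0.0717.

servo_tool --rows '[[[0,0,0,0.001,0.001,0.015,-1],[0,0,0,0,0,0.03,-1],[0,0,0,0,0,0.03,-1],[0,0,0,0,0,0.017,-1],[0,0,0,0,0,0.009,-1],[0,0,0,0,0,0.004,-1],[0,0,0,0,0,0,-1],[0,0,0,0,0,0,-1]]]'

```text
t: 25.92
tcp_pos: [0.5544, 0.1909, 0.0772]
tool_rot: [0.753, 0.658, 0.001, 0.0]
force: [-0.8, 0.0, -0.6]
finger_gap: 0.29
gripper_force: 29.8
```

servo_tool --rows '[[[0,0,0,0,0,0.001,-1],[0,0,0,0,0,0.001,-1],[0,0,0,0,0,0.001,-1],[0,0,0,0,0,0,-1]]]'

```text
t: 26.25
tcp_pos: [0.5537, 0.1914, 0.0738]
tool_rot: [0.753, 0.658, 0.0, 0.0]
force: [0.5, 0.1, -1.7]
finger_gap: 0.291
gripper_force: 29.8
```

servo_tool --rows '[[[0,0,0,0,0,0.001,-1],[0,0,0,0,0,0.0005,-1],[0,0,0,0,0,0.0005,-1],[0,0,0,0,0,0,-1]]]'

```text
t: 26.58
tcp_pos: [0.5536, 0.1913, 0.0717]
tool_rot: [0.753, 0.658, 0.0, 0.0]
force: [-1.0, -0.4, 1.5]
finger_gap: 0.291
gripper_force: 30.0
```

servo_tool --rows '[[[0,0,0,0,0,0.0003,-1],[0,0,0,0,0,0,0.1],[0,0,0,0,0,0,0.1],[0,0,0,0,0,0,0.1],[0,0,0,0,0,-0.01,0.1],[0,0,0,0,0,-0.025,0.1],[0,0,0,0,0,-0.03,0.1],[0,0,0,0,0,-0.03,0.1]]]'

```text
t: 27.25
tcp_pos: [0.5529, 0.1911, 0.1669]
tool_rot: [0.753, 0.658, -0.001, -0.0]
force: [0.9, 0.0, 0.2]
finger_gap: 0.551
gripper_force: 0.0
```

servo_tool --rows '[[[0,0,0,-0.03,0,-0.02,0.1],[0,0,0,-0.03,0,-0.02,0.1],[0,0,0,-0.03,0,-0.02,0.1],[0,0,0,-0.03,0,0,0.1],[0,0,0,-0.02,0,0,0.1],[0,0,0,-0.01,0,0,0.1],[0,0,0,0,0,0,0.1]]]'

```text
t: 27.83
tcp_pos: [0.5332, 0.0409, 0.2265]
tool_rot: [0.754, 0.657, 0.0, 0.0]
force: [-1.0, 1.0, -0.2]
finger_gap: 0.549
gripper_force: 0.0
```

```bash
python3 - <<'E'
from h import *
a=manip.snapshot('scene'); b=manip.snapshot('wrist'); cv2.imwrite('pics/e.png',np.hstack([cv2.resize(a[130:430,80:480],(400,300)),cv2.resize(b,(400,300))]))
E
```

```text
(no output)
```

View pics/e.png

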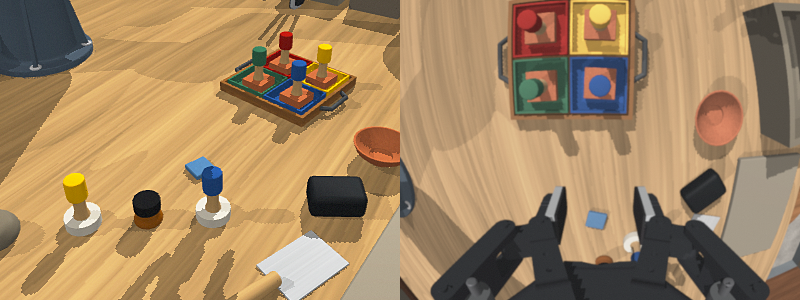

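All four stamps stand upright in their matching pockets (feet at about (541,29), (600,25), (542,86) and (600,84) in the right half). Both tampers stand where they were.

```bash
python3 -c "from station import manip; print(manip.sign_off())"
```

```text
the job is handed in; nothing more can be done
None
```

All four stamps stand upright in the pockets that match their knobs, both tampers are where they started, and the job was handed in at about 28 s of the 88 s allowed (sign-off returned no verdict).

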